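# Unclip the grater from its safety block and hang it on the drying rack

### The job

Hold down the red button on the grater's grip and, keeping it held, draw the grater out of its leaning safety block without forcing the catch. Then hang it by its two holes on the two pins of the drying rack, well back on the pins with the red button facing out from the panel, and let go. Leave the jars, the mug and the tape where they are.

Things in the scene. Friction and masses are not known exactly. Their poses are not given: they have to be found in the camera images.
- block: Safety block, fixed: light wood, 106 mm wide (y), on a black foot 150 x 116 x 12 mm. Origin: centre of the foot's underside; z up, front -x. Its slot leans 30 degrees: pull-out direction (-0.5, 0, 0.866) in the block's frame, up and to its front. Slot 88 mm deep, 1 to 1.5 mm play, floor centre at (40, 0, 34) mm. A dark steel catch at the front of the mouth holds the grater's tooth.
- block_mouth (a point): Centre of the slot's mouth (block frame orientation), 88 mm up the slot from its floor, about 110 mm above the worktop.
- grater: Flat green and steel grater, 180 x 84 x 8 mm, about 0.18 kg. Origin: middle of the blade's lower end; z to the grip, y across, x through it; red button on the -x face. Starts home in the slot: origin at the slot's floor centre, z along the pull-out direction, y as the block's. Shoulder bar with two holes z = 95 to 125 mm; grip z = 125 to 180 mm, 32 mm wide (y), 18 mm thick (x), free all round.
- release_button (a joint): Travel of the red button into the grip along the grater's +x, m: 0 out, 0.007 fully in. Spring: 3 N to start, 8 N fully in; squeeze the grip front to back with 12 to 25 N. Its tongue carries a tooth under the block's catch: with the button out the grater lifts only 1.5 mm; pressed 6 mm or more it slides out; after 20 mm of pull the tooth is clear of the catch.
- grater_grip (a point): Point to pinch, with the fingers closing along the grater's x and the tool along its -z: middle of the pinch once the button is pressed, (-0.5, 0, 154) mm in the grater's frame. The pinch is 26 mm wide with the button out (x = -17 to +9 mm), 19 mm pressed (x = -10 to +9 mm).
- hole_left (a point): Centre of the hole on the grater's +y side, (0, 28, 110) mm in the grater's frame; through hole 15 mm across along x, in 8 mm thick plastic; grater's axes.
- hole_right (a point): Centre of the hole on the grater's -y side, (0, -28, 110) mm in the grater's frame; same size.
- rack: Drying rack, fixed: grey drip tray 100 x 124 x 16 mm, white upright panel 100 mm wide, front face (toward -x) at x = +20 mm, top at z = 174 mm. Origin: centre of the tray's underside; z up, front -x. Two level steel pins 8 mm thick stick out 37 mm from the panel along -x, round ends, 56 mm apart, axes at z = 160 mm; collars 18 mm across, 3 mm thick at their roots.
- pin_left (a point): Root of the +y pin: on its axis, at the panel's front face; the pin runs 37 mm along -x from here; rack axes.
- pin_right (a point): Root of the -y pin, likewise.
- paprika_jar: Spice jar with white cap, 47 mm across, 98 mm high, between block and rack. Origin at the centre of its underside. Bystander.
- sugar_jar: Glass jar with grey lid, 67 mm across, 115 mm high. Origin at the centre of its underside. Bystander.
- mug: White mug, 92 x 127 x 95 mm with handle, at the far left. Origin at the centre of its underside. Bystander.
- tape_roll: Roll of brown tape, 96 mm across, 48 mm high, at the right. Origin at the centre of its underside. Bystander.
- button_face (a point): Middle of the red button's face (22 mm wide, 36 mm tall), grater's axes: 8 mm proud of the grip's front when out, 1 mm when in; at (-17, 0, 154) mm in the grater's frame when out. Moves with the button.

How it is judged:
On the way, in this order (a step that is already met when the one before it is completed fails the run):
1. the red button is held down while the grater is still home in the block (value of joint release_button above 0.003 m and distance between hole_left and block_mouth below 0.0385 m), for 0.1 s.
2. the grater is drawn 23 to 89 mm out of the block with the button still held (value of joint release_button above 0.003 m and distance between hole_left and block_mouth between 0.053 and 0.115 m), for 0.1 s.
At the end, for the whole second after the job is handed in: The grater hangs at rest with both holes over the two pins, button facing out (left hole on left pin), each hole's centre within 26 mm of the panel's face, within 6 mm sideways of its pin's axis and 7 mm below to 2 mm above it, the grater within 0.3 rad of upright (x of hole_left in the frame of pin_left between -0.026 and 0 m and y of hole_left in the frame of pin_left between -0.006 and 0.006 m and z of hole_left in the frame of pin_left between -0.007 and 0.002 m and x of hole_right in the frame of pin_right between -0.026 and 0 m and y of hole_right in the frame of pin_right between -0.006 and 0.006 m and z of hole_right in the frame of pin_right between -0.007 and 0.002 m and angle between grater's own z axis and vertical below 0.3 rad and linear speed of grater below 0.03 m/s); the robot touches nothing.
It fails at once if the grater is forced past the catch: drawn 4 to 9 mm out of the block with the button not pressed in even 2 mm (z of hole_left in the frame of block_mouth between 0.0225 and 0.0268 m and distance between hole_left and block_mouth below 0.045 m and value of joint release_button below 0.002 m).
It fails at once if the paprika jar is shoved more than 30 mm or tipped over (distance of paprika_jar from where it was at the start of the episode above 0.03 m or angle between paprika_jar's own z axis and vertical above 0.5 rad).
It fails at once if the sugar jar is shoved more than 30 mm or tipped over (distance of sugar_jar from where it was at the start of the episode above 0.03 m or angle between sugar_jar's own z axis and vertical above 0.5 rad).
It fails at once if the mug is shoved more than 30 mm or tipped over (distance of mug from where it was at the start of the episode above 0.03 m or angle between mug's own z axis and vertical above 0.5 rad).
It fails at once if the tape roll is shoved more than 30 mm (distance of tape_roll from where it was at the start of the episode above 0.03 m).
It also fails if it takes over 48 s, if anything falls off the work surface, if the arm or the gripper's body presses on something with over 40 N, if the wrist force passes 120 N, or if a joint passes its speed limit or range.

### The arm

A 7-joint arm with a two-finger parallel gripper is mounted at the origin on a cart in front of the work surface, level with it; the furniture and walls round the work are solid. World frame = base frame: x ahead of the robot, y to its left, z up, the work surface at z = 0. Lengths are in m, angles in rad, forces in N, time in s.
With the tool pointing down it reaches from about 0.4 to 0.85 m from the base axis. Payload 4.5 kg.
Tool frame: the origin (TCP) lies at the very end of the fingers, on their centre line; the grasp point (between the pads) lies 19 mm behind it (r.grip_depth is the z of the grasp point in the tool frame, in m); z points along the fingers, y is the line along which they close (so a half turn about z gives the same grasp; the last joint's range is limited). The gripper opens to 88 mm and grips with 3 to 60 N. Pads are 18 mm wide; open, the fingers measure 123 mm over their backs; the gripper's body (75 mm by 187 mm) begins 45 mm behind the grasp point.
Start: joints at [-1.315, 0.689, -0.195, 1.565, 0.157, 0.902, -0.215], TCP at [0.137, 0.61, 0.239] pointing down, gripper open.
Joint ranges: [-3.01, 3.01], [-0.46, 2.08], [-1.47, 1.51], [0.13, 2.56], [-1, 4.14], [0.04, 2.09], [-2.66, 2.66]. Speed limits (rad/s): [2.57, 2.57, 3.14, 3.14, 3.14, 3.14, 3.14].

### API

Orientations are given as a unit quaternion [x, y, z, w].
In Python, from plant import r, cams, workorder gives the robot as it stands (r), with the cameras (cams) and the job (workorder).
- The arm moves only by the shell command python3 steer.py 'ROWS' [FORCE]. ROWS is a JSON list of rows, 1 to 10 of them, each of 7 numbers: the opening from 0.0 (shut) to 1.0 (fully open), then dx, dy, dz in m, then a rotation vector rx, ry, rz in rad; each row is the pose to reach, as a shift and turn from the pose commanded when the command began, along the tool's axes at that moment; what a row does not reach only later rows make up. A row lasts 1/10 s, in which the tool goes at most 0.05 m and 0.15 rad, less where a joint would pass 70% of its speed; a pose out of reach is approached as far as the arm can. The fingers move at their own pace and stop on an object; FORCE is the grip in N (left out, the last holds). Time passes only in rows, so rows that do not move let the fingers close. It prints the time, the measured TCP pose, the force, the opening and the grip force at its end.
- r.get_state(): the state, without advancing time (a new reading comes with each control period).
- cams.snapshot(name): name is "scene" or "top" or "wrist"; returns the picture (400x640x3 uint8, red, green, blue); there is no depth.
- cams.camera_params(name): a dict with "fx", "fy", "cx", "cy" (pixels), "rvec" (rotation vector, rad) and "tvec" (3), from world to camera coordinates, as OpenCV has them. Camera axes: x right, y down, z forward; pixel columns grow to the right and rows downward; lengths in m; the calibration is good to about 2 mm. A picture is of the moment at which its call begins: read the wrist's pose just before it. camera_params takes no time and is no camera call; for the wrist camera it gives the pose at the moment of the call.
- workorder.finish_job(): hands the job in; it is judged then, once.
The state is a dict: "clock": time; "q": joint angles; "qd": joint speeds; "joint_torque": joint torques, N m; "tool_pos": TCP position; "eef_rot": TCP orientation; "contact_force": force on the tool from outside, world axes, zero at the start; "moment": the same for the moment, N m; "opening": opening from 0.0 (shut) to 1.0 (fully open); "finger_force": force on a finger pad.
Only numpy, scipy, OpenCV 4.12 (cv2) and the standard library are available. Lean on these libraries where they do the work, as an engineer would, in place of code of your own. Each camera call takes 0.05 s, during which the arm holds its last target. There are 200 camera calls.

## Working session

There is one attempt and no reset: what is moved stays moved. The work goes in short steps, Python scripts to look and compute and a shell command to move; the robot and the scene stay as the last step left them, time stands still between calls to the robot, and variables do not carry over. Pictures are saved under pics/ and viewed, at most 10 in all, crops included, and the job is handed in when it is done.

```bash
ls; mkdir -p pics
python3 - <<'E'
from plant import r, cams, workorder
import cv2,numpy as np
for n in("scene","top"):
    cv2.imwrite(f"pics/{n}0.png",cams.snapshot(n)[:,:,::-1])
    p=cams.camera_params(n);print(n,p)
s=r.get_state();print(s)
E
```

```text
pics
plant.py
steer.py
scene {'fx': 371.069181475085, 'fy': 371.069181475085, 'cx': 321.4701028557798, 'cy': 206.20387170421293, 'rvec': array([ 0.87658718, -2.46010825,  1.15480173]), 'tvec': array([0.52003599, 0.38323595, 1.26594137])}
top {'fx': 363.41338910487923, 'fy': 363.41338910487923, 'cx': 316.9040235541939, 'cy': 207.47310306064074, 'rvec': array([ 2.17304606, -2.13611183,  0.13862383]), 'tvec': array([-0.00231371,  0.6672253 ,  1.17505225])}
{'clock': 0.1, 'q': array([-1.31516309,  0.68993647, -0.19451028,  1.56621044,  0.15730871,
        0.90248752, -0.21512494]), 'qd': array([ 0.00132818, -0.00131557, -0.00013202, -0.00263293, -0.00070971,
       -0.00126658, -0.00034853]), 'joint_torque': array([-3.59456935e-03, -5.28499031e+01, -1.27183802e+00, -1.53837276e+01,
       -5.26221155e-02,  1.98413203e-03,  3.27210046e-05]), 'tool_pos': array([0.13743808, 0.60913415, 0.23797517]), 'eef_rot': array([ 1.10666649e-01,  9.93857239e-01, -8.24940033e-04, -2.81207418e-05]), 'contact_force': array([-0.3734505 , -0.39599584, -0.91114708]), 'moment': array([-0.0171564 ,  0.02182939, -0.00813204]), 'finger_force': 0.0, 'opening': 1.0011745393591551}
```

View pics/scene0.png

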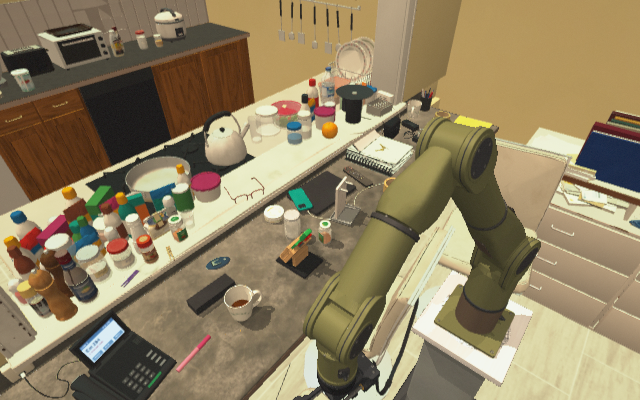

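View pics/top0.png

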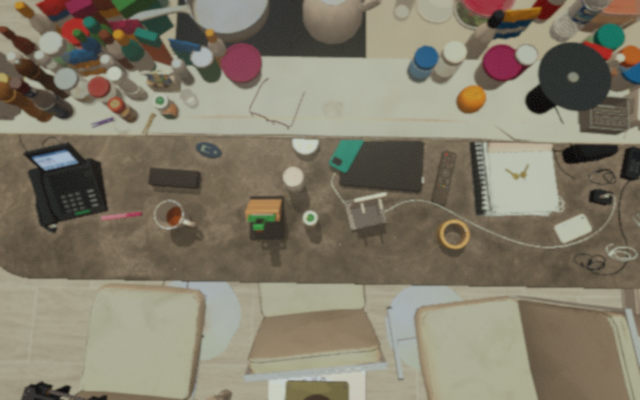

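The scene view shows the block with the grater near (298,248) and the rack near (345,205). In the top view the block is near (265,215) and the rack near (367,208), with image up = +x and left = +y. I'll zoom in.

Run:
```python
import cv2,numpy as np
a=cv2.imread("pics/top0.png")[180:255,235:395];b=cv2.imread("pics/scene0.png")[170:282,265:375]
cv2.imwrite("pics/c1.png",cv2.resize(a,None,fx=5,fy=5,interpolation=cv2.INTER_CUBIC))
cv2.imwrite("pics/c2.png",cv2.resize(b,None,fx=5,fy=5,interpolation=cv2.INTER_CUBIC))
```

```text
(no output)
```

View pics/c1.png

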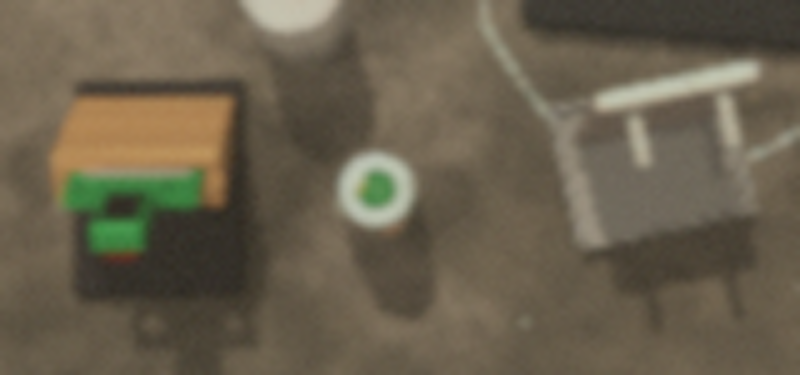

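View pics/c2.png

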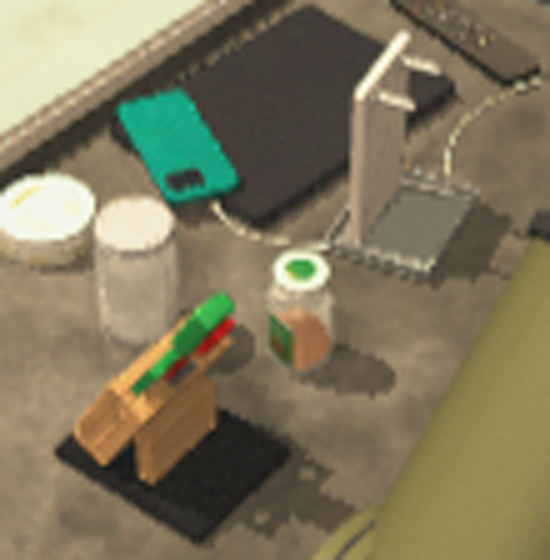

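The crops show the block with the foot's front corners at about (250,239) and (284,239) in the top view, square to the robot. The rack tray's front corners are at about (351,230) and (386,223), with the panel top from (355,201) to (386,194), so it is yawed. The button faces the robot.

```bash
cat > h.py <<'E'
import numpy as np,cv2
from scipy.spatial.transform import Rotation as R
from plant import r, cams, workorder
def proj(P,p):
    K=np.array([[p['fx'],0,p['cx']],[0,p['fy'],p['cy']],[0,0,1]])
    return cv2.projectPoints(np.atleast_2d(np.array(P,float)),np.array(p['rvec']),np.array(p['tvec']),K,None)[0][:,0]
def ray(uv,z,p):
    M=R.from_rotvec(p['rvec']).as_matrix();c=-M.T@p['tvec']
    d=M.T@np.array([(uv[0]-p['cx'])/p['fx'],(uv[1]-p['cy'])/p['fy'],1]);return c+d*(z-c[2])/d[2]
def delta(pos,Rt):
    s=r.get_state();R0=R.from_quat(s['eef_rot'])
    print('shift',R0.inv().apply(np.array(pos)-s['tool_pos']).round(4),'rot',(R0.inv()*Rt).as_rotvec().round(4))
E
python3 - <<'E'
from h import *
p=cams.camera_params("top")
for n,uv,z in[('footFL',(250,239.4),.012),('footFR',(284,239.4),.012),('trayFL',(351.4,230),.016),('trayFR',(386,222.6),.016),('panL',(355,200.6),.174),('panR',(386.4,193.6),.174),('pap',(310,217.8),.098),('gripend',(258.7,228),.19)]:print(n,ray(uv,z,p).round(3))
s=r.get_state();w=cams.camera_params("wrist");print(w)
M=R.from_rotvec(w['rvec']);c=-M.inv().apply(w['tvec']);T=R.from_quat(s['eef_rot'])
print('cam in tool',T.inv().apply(c-s['tool_pos']),(T.inv()*M.inv()).as_matrix().round(3),T.as_matrix().round(2))
E
python3 - <<'E'
from h import *
Rd=R.from_matrix(np.array([[0,1,0],[1,0,0],[0,0,-1.]]).T)
delta([.52,.2,.33],Rd)
E
```

```text
shift [-0.4632 -0.3151 -0.0914] rot [-1.300e-03  1.200e-03  1.349e+00]
```

```bash
python3 steer.py '[[1,-0.04,-0.03,-0.04,0,0,0.12],[1,-0.08,-0.055,-0.07,0,0,0.24],[1,-0.12,-0.08,-0.09,0,0,0.36],[1,-0.16,-0.11,-0.09,0,0,0.48],[1,-0.2,-0.135,-0.09,0,0,0.6],[1,-0.24,-0.16,-0.09,0,0,0.72],[1,-0.28,-0.19,-0.09,0,0,0.84],[1,-0.32,-0.215,-0.09,0,0,0.96],[1,-0.36,-0.24,-0.09,0,0,1.08],[1,-0.4,-0.27,-0.09,0,0,1.2]]'
python3 - <<'E'
from h import *
Rd=R.from_matrix(np.array([[0,1,0],[1,0,0],[0,0,-1.]]).T)
delta([.52,.2,.33],Rd);print(r.get_state()['q'].round(2))
E
```

```text
clock: 1.1
tool_pos: [0.4643, 0.2627, 0.3286]
eef_rot: [0.654, 0.756, 0.0, -0.0]
contact_force: [-0.3, 0.6, 0.7]
opening: 0.999
finger_force: 0.0
shift [-0.0701  0.0461 -0.0014] rot [-1.000e-04 -2.000e-04  1.446e-01]
[-0.69  0.46  0.14  1.73 -0.08  0.96 -0.37]
```

```bash
python3 steer.py '[[1,-0.035,0.023,0,0,0,0.08],[1,-0.07,0.046,0,0,0,0.145],[1,-0.07,0.046,0,0,0,0.145],[1,-0.07,0.046,0,0,0,0.145]]'
cat > snap.py <<'E'
from h import *
import sys,pickle
n=sys.argv[1];p=cams.camera_params("wrist");im=cams.snapshot("wrist");pickle.dump(p,open(n+'.pkl','wb'))
cv2.imwrite(f"pics/{n}.png",im[:,:,::-1])
E
python3 snap.py w1
python3 steer.py '[[1,0,0,0,0,0,0],[1,-0.05,0.01,0,0,0,0],[1,-0.1,0.02,0,0,0,0],[1,-0.15,0.03,0,0,0,0],[1,-0.2,0.04,0,0,0,0],[1,-0.24,0.05,0,0,0,0],[1,-0.24,0.05,0,0,0,0],[1,-0.24,0.05,0,0,0,0],[1,-0.24,0.05,0,0,0,0]]'
python3 snap.py w2
```

```text
clock: 1.5
tool_pos: [0.5191, 0.2009, 0.3282]
eef_rot: [0.706, 0.708, -0.0, -0.0]
contact_force: [-1.4, 0.9, 0.2]
opening: 1.0
finger_force: 0.0
clock: 2.45
tool_pos: [0.5698, -0.0352, 0.3285]
eef_rot: [0.704, 0.71, 0.0, -0.001]
contact_force: [-0.0, 0.9, -0.8]
opening: 0.997
finger_force: 0.0
```

View pics/w1.png

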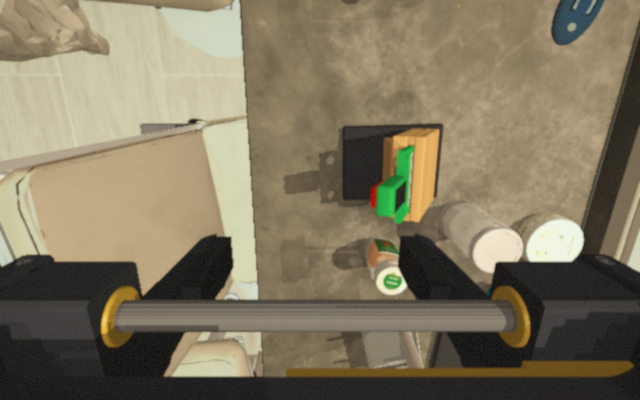

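View pics/w2.png

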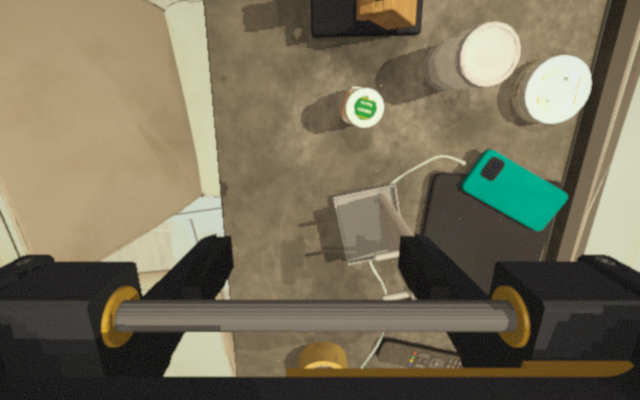

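w1 shows the block foot with corners at about (343,126), (442,124) and (343,198), and the grater's grip at about (392,195). w2 shows the rack tray at about (333,195) to (405,262), but the panel is behind a finger. I'll move further toward -y for a clean rack view.

```bash
python3 steer.py '[[1,-0.04,0.01,0,0,0,0],[1,-0.09,0.02,0,0,0,0],[1,-0.13,0.02,0,0,0,0],[1,-0.16,0.02,0,0,0,0],[1,-0.16,0.02,0,0,0,0],[1,-0.16,0.02,0,0,0,0]]'
python3 snap.py w3
python3 - <<'E'
import cv2,numpy as np
a=cv2.imread("pics/w1.png")[112:232,325:458];b=cv2.imread("pics/w3.png")[50:260,270:450]
print(b.shape)
A=cv2.resize(a,None,fx=3,fy=3,interpolation=cv2.INTER_CUBIC);B=cv2.resize(b,None,fx=2.2,fy=2.2,interpolation=cv2.INTER_CUBIC)
H=max(A.shape[0],B.shape[0]);o=np.zeros((H,399+B.shape[1],3),np.uint8);o[:A.shape[0],:399]=A;o[:B.shape[0],399:]=B
print(o.shape);cv2.imwrite("pics/m1.png",o)
E
```

```text
clock: 3.1
tool_pos: [0.591, -0.1962, 0.3285]
eef_rot: [0.705, 0.709, 0.0, -0.001]
contact_force: [-0.0, 1.1, -1.0]
opening: 1.002
finger_force: 0.0
(210, 180, 3)
(462, 795, 3)
```

View pics/m1.png

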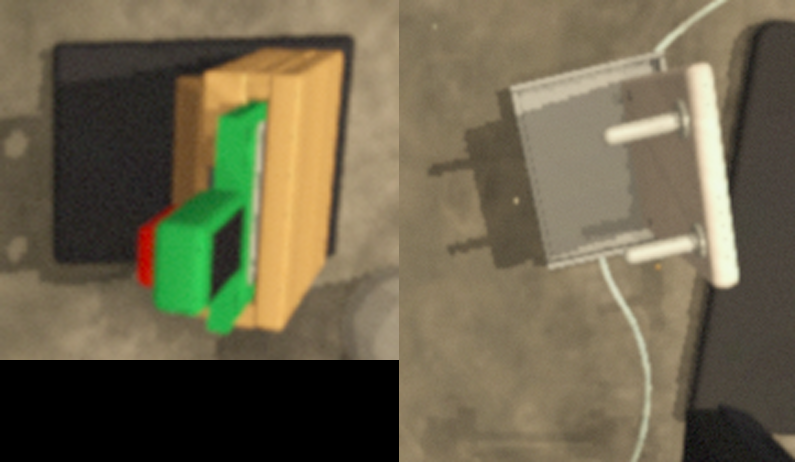

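```bash
cat > fit.py <<'E'
from h import *
import pickle
from scipy.optimize import least_squares
def fit(obs,x0):
    f=lambda q:np.concatenate([w*(proj(R.from_euler('z',q[2]).apply(np.array(P)/1000.)+[q[0],q[1],0],p)[0]-uv) for P,uv,p,w in obs])
    s=least_squares(f,x0,loss='soft_l1');print(s.x.round(4),'res',f(s.x).reshape(-1,2).round(1).tolist());return s.x
w1,w2,w3=[pickle.load(open(f'w{i}.pkl','rb')) for i in(1,2,3)];t=cams.camera_params('top')
a=lambda u,v:np.array([325+u/3,112+v/3]);b=lambda u,v:np.array([270+(u-399)/2.2,50+v/2.2])
zg=np.array([-.5,0,.866]);xg=np.array([.866,0,.5]);o=np.array([40,0,34])
G=lambda x,y,z:o+x*xg+np.array([0,y,0])+z*zg
B=fit([((-75,58,12),a(55,43),w1,1),((75,58,12),a(352,37),w1,1),((-75,-58,12),a(57,262),w1,1),(G(0,0,180),a(183,269),w1,1),
 ((-75,58,12),(250,239.4),t,.5),((-75,-58,12),(284,239.4),t,.5)],[.63,.18,0])
K=fit([((-50,62,16),b(512,90),w3,1),((-50,-62,16),b(548,268),w3,1),((20,50,174),b(691,66),w3,1),((20,-50,174),b(714,286),w3,1),
 ((-16,28,160),b(609,135),w3,1),((-16,-28,160),b(629,256),w3,1),((17,28,160),b(683,122),w3,.7),((17,-28,160),b(698,244),w3,.7),
 ((-50,62,16),(333,195),w2,1),((-50,-62,16),(348,264),w2,1),((-50,62,16),(351.4,230),t,.4),((-50,-62,16),(386,222.6),t,.4)],[.65,-.16,.2])
pickle.dump((B,K),open('fit.pkl','wb'))
E
python3 fit.py
```

```text
[0.6367 0.1832 0.0264] res [[0.4, -0.4], [3.5, -0.9], [-0.5, 1.1], [-1.1, 0.5], [-0.7, -0.4], [-0.6, -0.5]]
[ 0.6612 -0.1546  0.2126] res [[0.4, -2.9], [0.3, 0.1], [-0.2, -0.3], [1.5, 2.7], [-0.3, 0.3], [-0.8, -0.3], [-0.5, -0.6], [-0.5, -0.9], [1.1, 1.7], [-0.2, 1.2], [-0.6, -0.4], [-0.2, -0.3]]
```

```bash
cat > tgt.py <<'E'
from h import *
import pickle,sys
B,K=pickle.load(open('fit.pkl','rb'))
Rb=R.from_euler('z',B[2])
zg=np.array([-.5,0,.866]);xg=np.array([.866,0,.5])
def grasp(back,x=-.0005,z=.154):
    P=np.array([.04,0,.034])+x*xg+(z-.019+back)*zg
    return Rb.apply(P)+[B[0],B[1],0], Rb*R.from_matrix(np.array([[0,1,0],xg,-zg]).T)
E
python3 -c "
from tgt import *
delta(*grasp(.09))"
```

```text
shift [ 0.3763 -0.0246  0.1007] rot [-0.5236  0.0029 -0.0191]
```

```bash
python3 steer.py '[[1,0.04,-0.01,0,-0.1,0,0],[1,0.09,-0.02,0,-0.2,0,0],[1,0.14,-0.025,0,-0.32,0,0],[1,0.19,-0.025,0.01,-0.42,0,0],[1,0.24,-0.025,0.03,-0.52,0,-0.02],[0.8,0.29,-0.025,0.05,-0.524,0.003,-0.019],[0.7,0.335,-0.025,0.075,-0.524,0.003,-0.019],[0.6,0.37,-0.025,0.1,-0.524,0.003,-0.019],[0.6,0.376,-0.025,0.1,-0.524,0.003,-0.019],[0.6,0.376,-0.025,0.1,-0.524,0.003,-0.019]]'
python3 steer.py '[[0.6,0,0,0,0,0,0],[0.6,0,0,0,0,0,0]]'
python3 snap.py w4
python3 - <<'E'
from tgt import *
delta(*grasp(0));print(r.get_state()['q'].round(2))
p=pickle.load(open('w4.pkl','rb'));im=cv2.imread('pics/w4.png')
G=lambda x,y,z:Rb.apply(np.array([.04,0,.034])+x*xg+np.array([0,y,0])+z*zg)+[B[0],B[1],0]
pts=proj([G(x,y,.18) for x in(-.009,.009) for y in(-.016,.016)]+[G(-.017,y,z) for y in(-.011,.011) for z in(.136,.172)]+[G(0,y,.125) for y in(-.042,.042)],p)
print(pts.round(1).tolist())
big=cv2.resize(im[60:260,200:440],None,fx=3,fy=3,interpolation=cv2.INTER_CUBIC)
for u,v in pts: cv2.circle(big,(int((u-200)*3+1),int((v-60)*3+1)),3,(255,0,255),1)
cv2.imwrite('pics/m2.png',big)
E
```

```text
clock: 4.15
tool_pos: [0.57, 0.1855, 0.2424]
eef_rot: [0.675, 0.694, 0.175, 0.177]
contact_force: [0.6, 1.0, -1.0]
opening: 0.602
finger_force: 0.0
clock: 4.35
tool_pos: [0.569, 0.1865, 0.2411]
eef_rot: [0.676, 0.694, 0.174, 0.176]
contact_force: [0.1, 0.1, 0.6]
opening: 0.599
finger_force: 0.0
shift [-0.0019 -0.0095  0.0988] rot [-0.0223  0.0103 -0.0005]
[-0.82  0.58  0.48  2.13 -1.    0.04  0.54]
[[290.7, 242.5], [289.6, 200.3], [315.8, 242.8], [315.9, 200.6], [286.4, 213.2], [280.8, 231.2], [285.6, 188.4], [279.8, 203.1], [307.2, 240.6], [306.6, 148.9]]
```

View pics/m2.png

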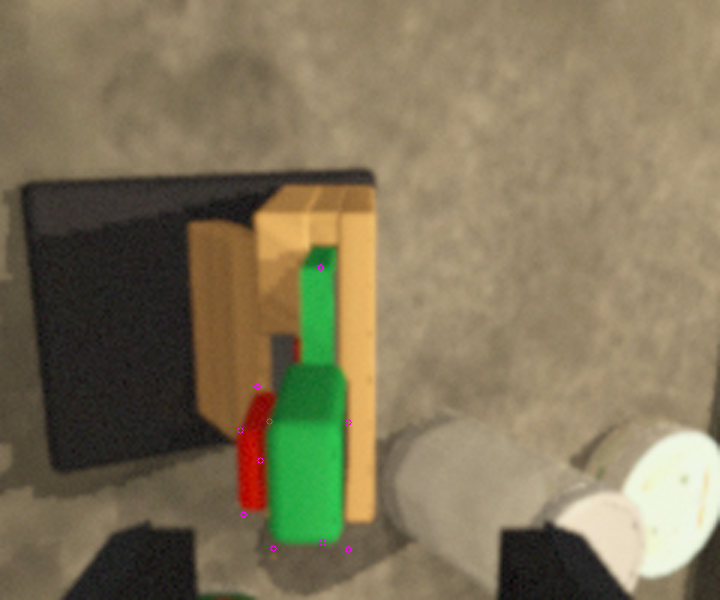

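The picture shows the real grip end at crop (272..345, 418..540), about 2 mm from the predicted outline, so the block fit is good. The wrist, though, has saturated on q5 = -1 and q6 = 0.04. I'll identify the kinematics to plan a better wrist branch.

```bash
cat > kin.py <<'E'
from h import *
import itertools
from scipy.optimize import least_squares
def fk(q,sg,L):
    E=lambda a,t:R.from_euler(a,t)
    T=R.identity();p=np.array([L[5],0,L[0]],float)
    p=E('z',0).apply(p)
    T=E('z',sg[0]*q[0])*E('y',q[1])
    p=E('z',sg[0]*q[0]).apply([L[5],0,0])+[0,0,L[0]]
    T=T*E('z',sg[1]*q[2]);p=p+T.apply([L[6],0,L[1]])
    T=T*E('y',q[3]);p=p+T.apply([L[7],0,L[2]])
    T=T*E('z',sg[2]*q[4])*E('y',q[5]);p=p+T.apply([L[8],0,L[3]])
    T=T*E('z',sg[3]*q[6]+L[4]);return p,T
if __name__=='__main__':
    s=r.get_state()
    D=[([-1.31516309,.68993647,-.19451028,1.56621044,.15730871,.90248752,-.21512494],[.13743808,.60913415,.23797517],[.110666649,.993857239,-.00082494,-.0000281]),
     ([-.69,.46,.14,1.73,-.08,.96,-.37],[.4643,.2627,.3286],[.654,.756,0,0]),(s['q'],s['tool_pos'],s['eef_rot'])]
    def f(L,sg):
        e=[]
        for q,p,o in D:
            P,T=fk(q,sg,L);e+=[P-p,.3*(T.inv()*R.from_quat(o)).as_rotvec()]
        return np.concatenate(e+[.003*np.array(L[5:])])
    res=[]
    for sg in itertools.product([-1,1],repeat=4):
        for y0 in(0,1.57,3.14,-1.57):
            o=least_squares(f,[.33,.5,.4,.3,y0,0,0,0,0],args=(sg,));res.append((o.cost,sg,o.x.round(3)))
    for x in sorted(res,key=lambda t:t[0])[:3]:print(x)
    print(s['q'])
E
python3 kin.py
```

```text
(np.float64(0.001015305259360782), (-1, -1, -1, -1), array([-2.353,  0.177, -1.058, -1.031,  1.572, -0.452,  0.438, -1.335,
       -0.603]))
(np.float64(0.0010153052593608158), (-1, -1, -1, -1), array([-2.353,  0.177, -1.058, -1.031,  1.572, -0.452,  0.438, -1.335,
       -0.603]))
(np.float64(0.001015305259360862), (-1, -1, -1, -1), array([-2.353,  0.177, -1.058, -1.031,  1.572, -0.452,  0.438, -1.335,
       -0.603]))
[-0.81963766  0.58390788  0.47512194  2.1301916  -0.99997343  0.04291393
  0.54063379]
```

Run:
```python
from kin import *
s=r.get_state();sg=(-1,)*4
D=[([-1.31516309,.68993647,-.19451028,1.56621044,.15730871,.90248752,-.21512494],[.13743808,.60913415,.23797517],[.110666649,.993857239,-.00082494,-.0000281]),
     ([-.69,.46,.14,1.73,-.08,.96,-.37],[.4643,.2627,.3286],[.654,.756,0,0]),(s['q'],s['tool_pos'],s['eef_rot'])]
for q,p,o in D:
    T=fk(q,sg,[0]*4+[1.5708]+[0]*4)[1];print((T.inv()*R.from_quat(o)).as_rotvec().round(3))
for k,lam in((4,1e-3),(9,3e-3),(9,3e-2)):
    idx=[0,1,2,3,5,6,7,8][:k if k==4 else 8]
    def f(x):
        L=np.zeros(9);L[4]=1.5708;L[idx]=x
        return np.concatenate([fk(q,sg,L)[0]-p for q,p,o in D]+[lam*(x[:4]-[.33,.5,.4,.3])]+[10*lam*x[4:]])
    o=least_squares(f,([.33,.5,.4,.3]+[0]*4)[:len(idx)]);print(o.x.round(3),(o.fun[:9]*1000).round(1))
```

```text
[-0. -0. -0.]
[-0.004 -0.002  0.004]
[-0. -0. -0.]
[0.471 0.511 0.378 0.385] [-53.4   0.8   8.  -23.3  35.7  -2.    1.1  15.3  -6. ]
[-1.     0.379 -0.347 -0.321 -0.237  0.186 -0.679 -0.321] [-25.9   5.6  -0.9 -26.3  34.8   1.8  -0.1  -0.6  -0.9]
[ 0.385  0.556  0.353  0.372 -0.02  -0.017 -0.011 -0.025] [-49.5   8.5   3.4 -27.   34.3  -4.9  -1.    7.8   1.4]
```

```bash
cat > kin.py <<'E'
from h import *
from scipy.optimize import least_squares
E=R.from_euler
def fk(q,v):  # v: z offsets base,upper,fore,tool ; y offsets after shoulder yaw, upper, fore, tool
    A=E('z',-q[0]);p=np.array([0,0,v[0]])+A.apply([0,v[4],0])
    A=A*E('y',q[1])*E('z',-q[2]);p=p+A.apply([0,v[5],v[1]])
    A=A*E('y',q[3])*E('z',-q[4]);p=p+A.apply([0,v[6],v[2]])
    A=A*E('y',q[5])*E('z',np.pi/2-q[6]);p=p+A.apply([0,0,v[3]])
    return p,A
D=[([-1.31516309,.68993647,-.19451028,1.56621044,.15730871,.90248752,-.21512494],[.13743808,.60913415,.23797517]),
 ([-.69,.46,.14,1.73,-.08,.96,-.37],[.4643,.2627,.3286]),([-.81963766,.58390788,.47512194,2.1301916,-.99997343,.04291393,.54063379],[.5690,.1865,.2411])]
x0=np.array([.33,.5,.4,.35,0,0,0])
def calib():
    f=lambda x:np.concatenate([fk(q,x)[0]-p for q,p in D]+[1e-3*(x-x0)])
    return least_squares(f,x0)
if __name__=='__main__':
    o=calib();print(o.x.round(4),(o.fun*1000).round(1))
E
python3 kin.py
```

```text
[ 0.3287  0.5659  0.3444  0.3103 -0.0248 -0.0262  0.0047] [ 0.4 -0.1 -0.1 -0.3  0.6  0.2  0.  -0.2 -0.1 -0.   0.1 -0.1 -0.  -0.
 -0.   0. ]
```

```bash
cat > ik.py <<'E'
from kin import *
from tgt import *
V=calib().x
lo=np.array([-3.01,-.46,-1.47,.13,-1,.04,-2.66]);hi=np.array([3.01,2.08,1.51,2.56,4.14,2.09,2.66])
def ik(P,T,q0,reg=1e-3,m=.03):
    f=lambda q:np.concatenate([(fk(q,V)[0]-P)*3,(fk(q,V)[1].inv()*T).as_rotvec(),reg*(q-q0)])
    o=least_squares(f,np.clip(q0,lo+m+.001,hi-m-.001),bounds=(lo+m,hi-m));return o.x,np.abs(o.fun[:6]).max()
def rackpose(x,dz,flip):  # hole centre at rack x, pin height+dz, upright
    Rk=R.from_euler('z',K[2]);P=Rk.apply([x-.0005,0,.16+dz+.154-.11-.019])+[K[0],K[1],0]
    s=-1 if flip else 1
    return P,Rk*R.from_matrix(np.array([[0,s,0],[s,0,0],[0,0,-1]]).T)
def g(back,flip):
    P,T=grasp(back);return P,(T*R.from_euler('z',np.pi) if flip else T)
E
python3 - <<'E'
from ik import *
rng=np.random.default_rng(0)
for flip in(0,1):
  for nm,(P,T) in(('pre',g(.09,flip)),('gr',g(0,flip)),('out',g(.1,flip)),('rk',rackpose(-.04,.005,flip)),('rk2',rackpose(.01,-.003,flip))):
    S=[]
    for i in range(40):
        q,e=ik(P,T,rng.uniform(lo,hi),reg=1e-4)
        if e<2e-3:S.append((round(float(np.min(np.minimum(q-lo,hi-q))),2),q.round(2).tolist()))
    S.sort(key=lambda t:-t[0]);print(flip,nm,len(S));[print('  ',x) for x in S[:4]]
E
```

```text
0 pre 25
   (0.46, [0.05, 0.71, -0.95, 2.1, 1.58, 0.83, -1.93])
   (0.45, [0.01, 0.67, -0.85, 2.11, 1.58, 0.76, -1.94])
   (0.45, [-0.04, 0.65, -0.77, 2.11, 1.58, 0.7, -1.95])
   (0.45, [-0.07, 0.64, -0.72, 2.11, 1.58, 0.67, -1.96])
0 gr 31
   (0.51, [-0.07, 0.82, -0.69, 2.05, 1.79, 0.71, -2.09])
   (0.51, [-0.04, 0.83, -0.74, 2.05, 1.79, 0.75, -2.07])
   (0.5, [-0.1, 0.81, -0.64, 2.06, 1.8, 0.67, -2.1])
   (0.5, [-0.09, 0.81, -0.66, 2.06, 1.8, 0.69, -2.1])
0 out 27
   (0.46, [0.08, 0.7, -0.99, 2.1, 1.56, 0.86, -1.92])
   (0.45, [-0.02, 0.64, -0.81, 2.11, 1.55, 0.72, -1.93])
   (0.44, [-0.17, 0.58, -0.55, 2.12, 1.54, 0.55, -1.95])
   (0.44, [-0.12, 0.59, -0.64, 2.12, 1.55, 0.61, -1.94])
0 rk 26
   (0.86, [0.43, 0.8, -0.46, 1.54, 0.42, 0.9, 0.04])
   (0.85, [0.41, 0.8, -0.43, 1.54, 0.4, 0.89, 0.06])
   (0.82, [0.52, 0.84, -0.65, 1.53, 0.58, 0.97, -0.1])
   (0.82, [0.36, 0.78, -0.34, 1.55, 0.31, 0.86, 0.13])
0 rk2 19
   (0.9, [0.43, 0.89, -0.57, 1.39, 0.51, 1.01, -0.03])
   (0.88, [0.28, 0.84, -0.25, 1.41, 0.23, 0.92, 0.18])
   (0.87, [0.24, 0.84, -0.18, 1.41, 0.17, 0.91, 0.23])
   (0.
[... 490 characters left out ...]
.58, 0.98])
1 out 25
   (0.45, [0.09, 0.71, -1.02, 2.1, 1.56, 0.88, 1.23])
   (0.44, [-0.23, 0.56, -0.45, 2.12, 1.55, 0.5, 1.18])
   (0.44, [-0.15, 0.59, -0.59, 2.12, 1.55, 0.58, 1.19])
   (0.44, [-0.2, 0.57, -0.5, 2.12, 1.55, 0.53, 1.19])
1 rk 10
   (0.29, [-0.04, 0.8, 0.43, 1.59, -0.42, 0.84, -2.37])
   (0.25, [-0.02, 0.8, 0.39, 1.59, -0.38, 0.83, -2.41])
   (0.23, [-0.21, 0.91, 0.82, 1.61, -0.77, 0.98, -2.07])
   (0.19, [-0.23, 0.92, 0.86, 1.61, -0.81, 1.0, -2.03])
1 rk2 13
   (0.34, [-0.12, 0.9, 0.57, 1.45, -0.55, 0.95, -2.32])
   (0.3, [-0.18, 0.95, 0.74, 1.46, -0.7, 1.01, -2.2])
   (0.12, [0.01, 0.85, 0.3, 1.44, -0.29, 0.9, -2.54])
   (0.06, [0.05, 0.84, 0.22, 1.43, -0.21, 0.89, -2.6])
```

```bash
cat > sim.py <<'E'
from ik import *
def run(q,rows,m=0.0,show=True):
    p0,R0=fk(q,V);pc,Rc=p0,R0
    for w in rows:
        w=w[-6:];P=p0+R0.apply(w[:3]);T=R0*R.from_rotvec(w[3:])
        d=P-pc;n=np.linalg.norm(d);pc=pc+d*min(1,.05/max(n,1e-9))
        v=(Rc.inv()*T).as_rotvec();n=np.linalg.norm(v);Rc=Rc*R.from_rotvec(v*min(1,.15/max(n,1e-9)))
        q,e=ik(pc,Rc,q,reg=1e-3,m=m+.001)
    if show:print(q.round(2),'err',round(e,4))
    return q
E
python3 - <<'E'
from sim import *
q=np.array([-.69,.46,.14,1.73,-.08,.96,-.37])
q=run(q,[[-.07,.046,0,0,0,.145]]*3)
q=run(q,[[-.24,.05,0,0,0,0]]*6)
q=run(q,[[-.16,.02,0,0,0,0]]*5)
q=run(q,[[.04,-.01,0,-.1,0,0],[.09,-.02,0,-.2,0,0],[.14,-.025,0,-.32,0,0],[.19,-.025,.01,-.42,0,0],[.24,-.025,.03,-.52,0,-.02],[.29,-.025,.05,-.524,.003,-.019],[.335,-.025,.075,-.524,.003,-.019],[.37,-.025,.1,-.524,.003,-.019],[.376,-.025,.1,-.524,.003,-.019]])
# goal candidates: joint path to pregrasp
now=np.array(D[2][0]);P,T=g(.09,0)
for mid in ([.1,.5,-.5,1.9,.6,.8,-.6],[.1,.5,-.7,1.9,.9,.8,-1.]):
    pass
E
```

```text
[-0.56  0.5   0.18  1.67 -0.11  0.99 -0.34] err 0.0
[-0.13  0.52  0.19  1.62 -0.11  1.01  0.1 ] err 0.0
[ 0.15  0.6   0.19  1.46 -0.12  1.09  0.36] err 0.0
[-0.54  0.55  0.03  2.14  1.66  0.22 -2.1 ] err 0.0
```

```bash
cat > sim.py <<'E'
from ik import *
qm=.07*np.array([2.57,2.57,3.14,3.14,3.14,3.14,3.14])
def stepq(P,T,q,reg=3e-3):
    f=lambda x:np.concatenate([(fk(x,V)[0]-P)*3,(fk(x,V)[1].inv()*T).as_rotvec(),reg*(x-q)])
    a=np.maximum(lo,q-qm);b=np.minimum(hi,q+qm);x0=np.clip(q,a+1e-4,b-1e-4)
    o=least_squares(f,x0,bounds=(a,b));return o.x,np.abs(o.fun[:6]).max()
def run(q,rows,show=True):
    p0,R0=fk(q,V);pc,Rc=p0,R0;E=0;h=[]
    for w in rows:
        w=np.array(w)[-6:];P=p0+R0.apply(w[:3]);T=R0*R.from_rotvec(w[3:])
        pc,Rc=fk(q,V)
        d=P-pc;n=np.linalg.norm(d);pc=pc+d*min(1,.05/max(n,1e-9))
        v=(Rc.inv()*T).as_rotvec();n=np.linalg.norm(v);Rc=Rc*R.from_rotvec(v*min(1,.15/max(n,1e-9)))
        q,e=stepq(pc,Rc,q);E=max(E,e);h.append(q)
    if show:print(q.round(2),'maxerr',round(E,4),'z',fk(q,V)[0].round(3))
    return q
def jrows(q,qg,n):
    p0,R0=fk(q,V);o=[]
    for i in range(1,n+1):
        p,T=fk(q+(qg-q)*i/n,V);o.append(np.r_[R0.inv().apply(p-p0),(R0.inv()*T).as_rotvec()])
    return np.array(o)
E
python3 - <<'E'
from sim import *
q=np.array([.15,.6,.19,1.46,-.12,1.09,.36])
q=run(q,[[.04,-.01,0,-.1,0,0],[.09,-.02,0,-.2,0,0],[.14,-.025,0,-.32,0,0],[.19,-.025,.01,-.42,0,0],[.24,-.025,.03,-.52,0,-.02],[.29,-.025,.05,-.524,.003,-.019],[.335,-.025,.075,-.524,.003,-.019],[.37,-.025,.1,-.524,.003,-.019],[.376,-.025,.1,-.524,.003,-.019],[.376,-.025,.1,-.524,.003,-.019]])
now=np.array(D[2][0]);P,T=g(.12,0)
qg,e=ik(P,T,np.array([-.04,.65,-.77,2.11,1.58,.7,-1.95]));print('goal',qg.round(2))
# back up to tool-down high pose
s=r.get_state();Rd=R.from_matrix(np.array([[0,1,0],[1,0,0],[0,0,-1.]]).T)
for tgt in([.52,.15,.35],[.5,.0,.35],[.5,.25,.35]):
    p0,R0=fk(now,V);w=np.r_[R0.inv().apply(np.array(tgt)-p0),(R0.inv()*Rd).as_rotvec()]
    q=run(now,[w]*10)
    for n in(12,16):
        rr=jrows(q,qg,n);qq=run(q,list(rr)+[rr[-1]]*4);
E
```

```text
[-0.73  0.58  0.36  2.11  0.79  0.04 -1.23] maxerr 0.0315 z [0.572 0.176 0.234]
goal [-0.03  0.59 -0.79  2.12  1.49  0.7  -1.89]
[-0.63  0.47  0.42  1.69 -0.22  1.03 -0.14] maxerr 0.0644 z [0.52 0.15 0.35]
[-0.79  0.52  0.39  2.16  1.11  0.04 -1.56] maxerr 0.0134 z [0.549 0.181 0.255]
[-0.79  0.52  0.39  2.16  1.11  0.04 -1.56] maxerr 0.0134 z [0.549 0.181 0.255]
[-0.35  0.4   0.39  1.8  -0.18  0.98  0.11] maxerr 0.0375 z [0.5  0.   0.35]
[-0.79  0.52  0.39  2.16  1.09  0.04 -1.55] maxerr 0.0135 z [0.549 0.181 0.255]
[-0.79  0.52  0.39  2.16  1.1   0.04 -1.56] maxerr 0.0134 z [0.549 0.181 0.255]
[-0.82  0.5   0.46  1.64 -0.25  1.06 -0.29] maxerr 0.0654 z [0.5  0.25 0.35]
[-0.79  0.52  0.39  2.16  1.1   0.04 -1.56] maxerr 0.0134 z [0.549 0.181 0.255]
[-0.79  0.52  0.39  2.16  1.1   0.04 -1.56] maxerr 0.0134 z [0.549 0.181 0.255]
```

```bash
cat > srch.py <<'E'
from sim import *
now=np.array(r.get_state()['q']);Rd=R.from_matrix(np.array([[0,1,0],[1,0,0],[0,0,-1.]]).T)
def go(q,P,T,n):
    p0,R0=fk(q,V);w=np.r_[R0.inv().apply(np.array(P)-p0),(R0.inv()*T).as_rotvec()]
    return run(q,[w]*n,show=False)
if __name__=='__main__':
    rng=np.random.default_rng(1);P,T=g(.12,0);best=[]
    for i in range(60):
        pos=[rng.uniform(.45,.6),rng.uniform(-.15,.2),rng.uniform(.33,.45)];rv=np.r_[rng.uniform(-.9,.9,2),rng.uniform(-2,2)]
        q1=go(now,pos,Rd*R.from_rotvec(rv),14);q2=go(q1,P,T,16)
        p,t=fk(q2,V);e=np.linalg.norm(p-P)+.3*(t.inv()*T).magnitude()
        best.append((e-.001*q2[5],e,np.round(pos,2),rv.round(2),q1.round(2),q2.round(2)))
    best.sort(key=lambda t:t[0])
    for b in best[:5]:print(b[1:])
E
time python3 srch.py
```

```text
(np.float64(2.490036534300918e-09), array([ 0.57, -0.01,  0.4 ]), array([-0.85,  0.46,  0.15]), array([ 0.96,  0.45, -1.08,  2.11, -1.  ,  0.04,  0.94]), array([-0.79,  0.52,  0.39,  2.17,  1.23,  0.04, -1.69]))
(np.float64(2.9422759110071203e-06), array([ 0.59, -0.01,  0.37]), array([ 0.62, -0.68,  0.93]), array([-0.34,  1.02,  0.62,  0.89, -0.11,  2.09, -0.77]), array([-0.79,  0.52,  0.39,  2.17,  1.23,  0.04, -1.68]))
(np.float64(3.3153456864502253e-06), array([0.49, 0.05, 0.43]), array([-0.42, -0.39,  1.3 ]), array([-1.22,  0.78,  1.51,  1.74, -0.3 ,  1.14, -1.05]), array([-0.79,  0.52,  0.39,  2.17,  1.23,  0.04, -1.68]))
(np.float64(0.0011632052042055258), array([0.55, 0.09, 0.35]), array([-0.86, -0.78,  1.86]), array([-1.08,  1.25,  1.51,  1.42, -0.27,  1.45, -1.79]), array([-0.79,  0.52,  0.39,  2.16,  1.09,  0.04, -1.54]))
(np.float64(0.002899395075362174), array([ 0.48, -0.06,  0.42]), array([-0.4 , -0.03,  1.92]), array([-1.03,  0.57,  1.51,  1.9 , -0.46,  0.95, -1.34]), array([-0.79,  0.52,  0.4 ,  2.16,  0.87,  0.04, -1.33]))
real	0m34.515s
user	0m34.975s
sys	0m0.064s
```

Run:
```python
from srch import *
P,T=g(.12,0)
for pos in([.5,.0,.38],[.5,.15,.38]):
    q=go(now,pos,Rd,12);print('down',q.round(2))
    for k in range(1,9):
        q=go(q,pos,Rd*R.from_rotvec([0,0,-.6*k]),4)
        if k>=5:
            print(k,q.round(2))
            b=q
            for j in range(k-1,-1,-1):b=go(b,pos,Rd*R.from_rotvec([0,0,-.6*j]),4)
            c=go(b,P,T,16);p,t=fk(c,V);print('   back',b.round(2),'goal',c.round(2),np.linalg.norm(p-P).round(3),(t.inv()*T).magnitude().round(3))
```

```text
down [-0.37  0.37  0.41  1.75 -0.17  1.06  0.1 ]
5 [ 0.26  0.4  -0.53  1.7   0.22  1.1   2.66]Traceback (most recent call last):
  File "<stdin>", line 11, in <module>
AttributeError: 'float' object has no attribute 'round'
```

Run:
```python
from srch import *
P,T=g(.12,0)
for pos in([.5,.0,.38],[.5,.15,.38]):
    q=go(now,pos,Rd,12);print('down',q.round(2))
    for k in range(1,8):
        q=go(q,pos,Rd*R.from_rotvec([0,0,-.6*k]),4)
        if k>=4:
            print(k,q.round(2))
            b=q
            for j in range(k-1,-1,-1):b=go(b,pos,Rd*R.from_rotvec([0,0,-.6*j]),4)
            c=go(b,P,T,16);p,t=fk(c,V);print('   back',b.round(2),'goal',c.round(2),np.linalg.norm(p-P),(t.inv()*T).magnitude())
```

```text
down [-0.37  0.37  0.41  1.75 -0.17  1.06  0.1 ]
4 [ 0.04  0.36 -0.19  1.72  0.08  1.07  2.22]
   back [-0.37  0.37  0.41  1.75 -0.17  1.06  0.1 ] goal [-0.86  0.54  0.51  2.17 -1.    0.04  0.54] 0.003043398529497596 0.014934679735116582
5 [ 0.26  0.4  -0.53  1.7   0.22  1.1   2.66]
   back [-0.24  0.36  0.22  1.74 -0.09  1.05  0.01] goal [-0.79  0.52  0.39  2.17  1.23  0.04 -1.69] 4.455761363821009e-09 1.4377621205289006e-08
6 [ 0.65  0.68 -1.4   1.68  0.7   1.39  2.66]
   back [ 0.21  0.39 -0.45  1.7   0.19  1.09 -0.3 ] goal [-0.71  0.51  0.26  2.16  1.38  0.11 -1.84] 9.643435979413175e-08 4.370939590214573e-07
7 [ 0.55  0.7  -1.47  1.81  0.89  1.43  2.66]
   back [ 0.24  0.39 -0.5   1.7   0.21  1.1  -0.32] goal [-0.66  0.5   0.18  2.16  1.41  0.15 -1.86] 6.101274856864529e-08 2.5520446184440454e-07
down [-0.67  0.41  0.45  1.69 -0.2   1.08 -0.16]
4 [-0.27  0.4  -0.17  1.66  0.08  1.09  1.94]
   back [-0.67  0.41  0.45  1.69 -0.2   1.08 -0.16] goal [-0.86  0.54  0.51  2.17 -1.    0.04  0.54] 0.003043398508748165 0.014934679773100826
5 [-0.17  0.41 -0.33  1.65  0.14  1.11  2.47]
   back [-0.67  0.41  0.45  1.69 -0.2   1.08 -0.16] goal [-0.86  0.54  0.51  2.17 -1.    0.04  0.54] 0.003043398438095618 0.014934679903136874
6 [ 0.19  0.54 -0.99  1.63  0.49  1.24  2.66]
   back [-0.34  0.39 -0.06  1.66  0.03  1.09 -0.41] goal [-0.79  0.52  0.39  2.17  1.23  0.04 -1.69] 4.46170572345149e-09 1.4396840702554215e-08
7 [ 0.28  0.75 -1.47  1.7   0.84  1.46  2.66]
   back [-0.09  0.42 -0.45  1.65  0.2   1.12 -0.59] goal [-0.65  0.5   0.17  2.16  1.41  0.16 -1.86] 2.4859067723206937e-08 1.1903541670466122e-07
```

```bash
python3 -c "
from srch import *
delta([.5,0,.38],Rd)"
```

```text
shift [-0.184   0.0012 -0.1551] rot [0.5014 0.0033 0.0226]
```

```bash
python3 steer.py '[[0.6,-0.01,0,-0.04,0.1,0,0],[0.6,-0.04,0,-0.08,0.2,0,0.01],[0.6,-0.08,0,-0.11,0.3,0,0.01],[0.6,-0.12,0,-0.14,0.4,0,0.02],[0.6,-0.16,0,-0.155,0.5,0.003,0.022],[0.6,-0.184,0.001,-0.155,0.501,0.003,0.022],[0.6,-0.184,0.001,-0.155,0.501,0.003,0.022],[0.6,-0.184,0.001,-0.155,0.501,0.003,0.022]]' | head -2
Q(){ python3 -c "from h import *;print(r.get_state()['q'].round(2))"; }; Q
Y='[[0.6,0,0,0,0,0,-1.5],[0.6,0,0,0,0,0,-1.5],[0.6,0,0,0,0,0,-1.5],[0.6,0,0,0,0,0,-1.5],[0.6,0,0,0,0,0,-1.5],[0.6,0,0,0,0,0,-1.5],[0.6,0,0,0,0,0,-1.5],[0.6,0,0,0,0,0,-1.5],[0.6,0,0,0,0,0,-1.5],[0.6,0,0,0,0,0,-1.5]]'; true
```

```text
clock: 5.2
tool_pos: [0.4995, -0.008, 0.383]
[-0.7   0.53  1.06  1.75 -0.5   1.16  0.49]
```

```bash
python3 steer.py '[[0.6,0,0,0,0,0,-1.5],[0.6,0,0,0,0,0,-1.5],[0.6,0,0,0,0,0,-1.5],[0.6,0,0,0,0,0,-1.5],[0.6,0,0,0,0,0,-1.5],[0.6,0,0,0,0,0,-1.5],[0.6,0,0,0,0,0,-1.5],[0.6,0,0,0,0,0,-1.5],[0.6,0,0,0,0,0,-1.5],[0.6,0,0,0,0,0,-1.5]]' | head -2;python3 -c "from h import *;print(r.get_state()['q'].round(2))"
python3 steer.py '[[0.6,0,0,0,0,0,-1.5],[0.6,0,0,0,0,0,-1.5],[0.6,0,0,0,0,0,-1.5],[0.6,0,0,0,0,0,-1.5],[0.6,0,0,0,0,0,-1.5],[0.6,0,0,0,0,0,-1.5],[0.6,0,0,0,0,0,-1.5],[0.6,0,0,0,0,0,-1.5],[0.6,0,0,0,0,0,-1.5],[0.6,0,0,0,0,0,-1.5]]' | head -2;python3 -c "from h import *;print(r.get_state()['q'].round(2))"
```

```text
clock: 6.2
tool_pos: [0.4997, -0.0008, 0.3799]
[-0.48  0.4   0.59  1.74 -0.25  1.07  1.7 ]
clock: 7.2
tool_pos: [0.4987, -0.0005, 0.3782]
[ 0.14  0.38 -0.34  1.71  0.14  1.08  2.65]
```

```bash
python3 steer.py '[[0.6,0,0,0,0,0,-1],[0.6,0,0,0,0,0,-1],[0.6,0,0,0,0,0,-1],[0.6,0,0,0,0,0,-1],[0.6,0,0,0,0,0,-1],[0.6,0,0,0,0,0,-1],[0.6,0,0,0,0,0,-1]]' | head -3
python3 - <<'E'
from srch import *
print(now.round(2));P,T=g(.12,0)
# return with tilt options
for pos in([.5,.0,.38],[.52,.1,.38]):
  for tilt in([0,0],[0,.4],[0,-.4],[-.3,.4],[-.3,-.4],[-.3,0]):
    p0,R0=fk(now,V);yaw=(R0.inv()*Rd).as_rotvec()[2]%(2*np.pi);b=now;n=6
    for j in range(1,n+1):
        b=go(b,np.array(p0)*(1-j/n)+np.array(pos)*j/n,R0*R.from_rotvec([0,0,yaw*j/n])*R.from_euler('z',yaw*(1-j/n))*R.from_rotvec(np.r_[tilt,0])*R.from_euler('z',-yaw*(1-j/n)),5)
    c=go(b,P,T,14);p,t=fk(c,V);print(pos,tilt,round(yaw,2),b.round(2),'goal',c.round(2),np.linalg.norm(p-P).round(4),round((t.inv()*T).magnitude(),3))
E
```

```text
clock: 7.9
tool_pos: [0.4896, 0.0345, 0.3384]
eef_rot: [0.88, -0.475, 0.017, 0.02]
[ 0.59  0.75 -1.47  1.79  0.8   1.38  2.65]
[0.5, 0.0, 0.38] [0, 0] 3.72 [ 0.21  0.39 -0.49  1.71  0.26  1.1  -0.38] goal [-0.63  0.5   0.14  2.15  1.42  0.18 -1.87] 0.0 0.0
[0.5, 0.0, 0.38] [0, 0.4] 3.72 [ 0.48  0.43 -0.55  1.72 -0.15  1.03  0.05] goal [-0.79  0.52  0.39  2.17  1.23  0.04 -1.69] 0.0 0.0
[0.5, 0.0, 0.38] [0, -0.4] 3.72 [-0.07  0.44 -0.44  1.72  0.6   1.31 -0.74] goal [-0.64  0.5   0.15  2.16  1.41  0.17 -1.87] 0.0 0.0
[0.5, 0.0, 0.38] [-0.3, 0.4] 3.72 [ 0.62  0.33 -0.65  1.96 -0.27  0.63  0.23] goal [-0.79  0.52  0.39  2.17  1.23  0.04 -1.69] 0.0 0.0
[0.5, 0.0, 0.38] [-0.3, -0.4] 3.72 [ 0.05  0.36 -0.67  1.95  0.89  1.1  -1.08] goal [-0.27  0.51 -0.4   2.13  1.46  0.46 -1.89] 0.0 0.0
[0.5, 0.0, 0.38] [-0.3, 0] 3.72 [ 0.34  0.28 -0.64  1.95  0.45  0.72 -0.56] goal [-0.57  0.49  0.05  2.15  1.43  0.23 -1.88] 0.0 0.0
[0.52, 0.1, 0.38] [0, 0] 3.72 [-0.01  0.44 -0.46  1.63  0.26  1.15 -0.55] goal [-0.62  0.5   0.13  2.15  1.42  0.18 -1.87] 0.0 0.0
[0.52, 0.1, 0.38] [0, 0.4] 3.72 [ 0.26  0.44 -0.53  1.7  -0.15  0.98 -0.13] goal [-0.79  0.52  0.39  2.17  1.23  0.04 -1.69] 0.0 0.0
[0.52, 0.1, 0.38] [0, -0.4] 3.72 [-0.27  0.51 -0.39  1.57  0.56  1.41 -0.83] goal [-0.43  0.49 -0.17  2.14  1.45  0.34 -1.89] 0.0 0.0
[0.52, 0.1, 0.38] [-0.3, 0.4] 3.72 [ 0.31  0.32 -0.56  1.95 -0.21  0.55 -0.02] goal [-0.79  0.52  0.39  2.17  1.23  0.04 -1.69] 0.0 0.0
[0.52, 0.1, 0.38] [-0.3, -0.4] 3.72 [-0.19  0.44 -0.61  1.81  0.85  1.23 -1.17] goal [-0.18  0.53 -0.54  2.13  1.47  0.54 -1.89] 0.0 0.0
[0.52, 0.1, 0.38] [-0.3, 0] 3.72 [ 0.06  0.33 -0.6   1.87  0.53  0.81 -0.81] goal [-0.63  0.5   0.13  2.15  1.42  0.18 -1.87] 0.0 0.0
```

```bash
python3 steer.py '[[0.6,0,0,-0.01,0,0,1.5],[0.6,0,0,-0.02,0,0,1.5],[0.6,0,0,-0.03,0,0,1.5],[0.6,0,0,-0.04,0,0,1.5],[0.6,0,0,-0.04,0,0,1.5],[0.6,0,0,-0.04,0,0,1.5],[0.6,0,0,-0.04,0,0,1.5],[0.6,0,0,-0.04,0,0,1.5],[0.6,0,0,-0.04,0,0,1.5],[0.6,0,0,-0.04,0,0,1.5]]' | head -2;python3 -c "from h import *;print(r.get_state()['q'].round(2))"
python3 steer.py '[[0.6,0,0,0,0,0,1.5],[0.6,0,0,0,0,0,1.5],[0.6,0,0,0,0,0,1.5],[0.6,0,0,0,0,0,1.5],[0.6,0,0,0,0,0,1.5],[0.6,0,0,0,0,0,1.5],[0.6,0,0,0,0,0,1.5],[0.6,0,0,0,0,0,1.5],[0.6,0,0,0,0,0,1.5],[0.6,0,0,0,0,0,1.5]]' | head -2
python3 -c "
from srch import *
print(now.round(2));X=Rd*R.from_rotvec([-.3,-.4,0]);delta([.52,.1,.38],X)
b=go(now,[.52,.1,.38],X,10);P,T=g(.12,0);c=go(b,P,T,14);print(b.round(2),c.round(2))"
```

```text
clock: 8.9
tool_pos: [0.488, 0.0386, 0.3805]
[ 0.48  0.5  -1.09  1.73  0.53  1.23  1.46]
clock: 9.9
tool_pos: [0.488, 0.0387, 0.3805]
[ 0.25  0.4  -0.68  1.74  0.33  1.12  0.18]
shift [ 0.0251  0.0644 -0.0022] rot [-0.1484 -0.4361  0.7108]
[-0.34  0.38 -0.33  1.81  0.72  1.09 -1.03] [-0.49  0.49 -0.08  2.15  1.44  0.29 -1.89]
```

```bash
python3 steer.py '[[0.6,0.005,0.012,0,-0.025,-0.073,0.12],[0.6,0.01,0.025,0,-0.05,-0.146,0.24],[0.6,0.015,0.04,0,-0.075,-0.22,0.36],[0.6,0.02,0.05,0,-0.1,-0.29,0.47],[0.6,0.025,0.064,0,-0.125,-0.365,0.59],[0.6,0.025,0.064,0,-0.148,-0.436,0.71],[0.6,0.025,0.064,0,-0.148,-0.436,0.71]]' | head -3
python3 -c "
from srch import *
print(now.round(2));
P,T=g(.09,0);delta(P,T);c=go(now,P,T,14);print(c.round(2));P,T=g(0,0);print(go(c,P,T,5).round(2))"
```

```text
clock: 10.6
tool_pos: [0.5186, 0.1028, 0.3768]
eef_rot: [0.681, 0.69, -0.034, 0.244]
[-0.32  0.39 -0.38  1.84  0.74  1.09 -1.07]
shift [0.1313 0.0066 0.1135] rot [-0.2218  0.3908  0.0919]
[-0.21  0.59 -0.49  2.12  1.58  0.52 -1.99]
[-0.17  0.78 -0.51  2.06  1.83  0.58 -2.16]
```

```bash
python3 steer.py '[[0.6,0.02,0,0.01,-0.05,0.08,0.02],[0.6,0.04,0,0.03,-0.1,0.17,0.04],[0.6,0.07,0,0.05,-0.15,0.26,0.06],[0.6,0.1,0.005,0.08,-0.2,0.35,0.08],[0.6,0.13,0.007,0.105,-0.222,0.391,0.092],[0.6,0.132,0.007,0.113,-0.222,0.391,0.092],[0.6,0.132,0.007,0.113,-0.222,0.391,0.092],[0.6,0.132,0.007,0.113,-0.222,0.391,0.092]]' | head -3
python3 -c "
from srch import *
print(now.round(2));
P,T=g(0,0);delta(P,T)"
```

```text
clock: 11.4
tool_pos: [0.566, 0.1768, 0.2286]
eef_rot: [0.676, 0.69, 0.184, 0.182]
[-0.37  0.56 -0.22  2.16  1.68  0.36 -2.11]
shift [ 0.005  -0.0017  0.089 ] rot [-0.0009  0.0046 -0.0036]
```

```bash
python3 steer.py '[[0.6,0,0,0,0,0,0],[0.6,0,0,0,0,0,0]]' | head -3
python3 -c "
from srch import *
P,T=g(0,0);delta(P,T)"; python3 snap.py w5
python3 - <<'E'
from tgt import *
p=pickle.load(open('w5.pkl','rb'));im=cv2.imread('pics/w5.png')
G=lambda x,y,z:Rb.apply(np.array([.04,0,.034])+x*xg+np.array([0,y,0])+z*zg)+[B[0],B[1],0]
pts=proj([G(x,y,.18) for x in(-.009,.009) for y in(-.016,.016)],p);print(pts.round(1).tolist())
hsv=cv2.cvtColor(im,cv2.COLOR_BGR2HSV);m=cv2.inRange(hsv,(50,120,60),(75,255,255))[:250,200:440]
ys,xs=np.nonzero(m);b=ys>ys.max()-30;print('green end',xs[b].min()+200,xs[b].max()+200,ys.max())
mr=cv2.inRange(hsv,(0,150,80),(8,255,255))[:250,200:440];ys,xs=np.nonzero(mr);print('red',xs.min()+200,xs.max()+200,ys.min(),ys.max())
E
```

```text
clock: 11.6
tool_pos: [0.5669, 0.1779, 0.2309]
eef_rot: [0.676, 0.689, 0.186, 0.182]
shift [ 0.0037 -0.0041  0.0904] rot [ 0.0035  0.0034 -0.0056]
[[298.0, 237.1], [296.9, 192.4], [324.4, 237.0], [324.5, 192.3]]
green end 296 321 237
red 285 303 167 224
```

```bash
python3 steer.py '[[0.6,0.004,-0.005,0.02,0.003,0.003,-0.005],[0.6,0.004,-0.005,0.045,0.003,0.003,-0.005],[0.6,0.004,-0.005,0.065,0.003,0.003,-0.005],[0.6,0.004,-0.005,0.065,0.003,0.003,-0.005],[0.6,0.004,-0.005,0.065,0.003,0.003,-0.005],[0.6,0.004,-0.005,0.065,0.003,0.003,-0.005]]' | head -5
python3 -c "
from srch import *
print(now.round(2));P,T=g(0,0);delta(P,T)"
```

```text
clock: 12.25
tool_pos: [0.5944, 0.1834, 0.1723]
eef_rot: [0.674, 0.692, 0.186, 0.181]
contact_force: [-0.1, 0.3, 0.2]
opening: 0.603
[-0.31  0.7  -0.29  2.13  1.92  0.44 -2.31]
shift [-0.0013  0.0016  0.0259] rot [ 0.0002 -0.0004  0.0004]
```

```bash
python3 steer.py '[[0.6,-0.0005,0,0.01,0,0,0],[0.6,-0.0005,0,0.02,0,0,0],[0.6,-0.0005,0,0.026,0,0,0],[0.6,-0.0005,0,0.026,0,0,0],[0.5,-0.0005,0,0.026,0,0,0],[0.4,-0.0005,0,0.026,0,0,0]]' 20 
python3 steer.py '[[0.3,0,0,0,0,0,0],[0.2,0,0,0,0,0,0],[0.1,0,0,0,0,0,0],[0.1,0,0,0,0,0,0],[0.1,0,0,0,0,0,0],[0.1,0,0,0,0,0,0]]' 20
python3 -c "
from srch import *
print(now.round(2));P,T=g(0,0);delta(P,T)"
```

```text
clock: 12.85
tool_pos: [0.6074, 0.183, 0.1485]
eef_rot: [0.674, 0.692, 0.185, 0.18]
contact_force: [0.2, -0.6, 0.2]
opening: 0.445
finger_force: 0.0
clock: 13.45
tool_pos: [0.6084, 0.1831, 0.1493]
eef_rot: [0.674, 0.692, 0.186, 0.181]
contact_force: [1.4, -0.0, 5.1]
opening: 0.203
finger_force: 20.0
[-0.28  0.75 -0.31  2.11  1.98  0.47 -2.35]
shift [-0.0007  0.001  -0.001 ] rot [0.0012 0.0001 0.0001]
```

```bash
python3 steer.py '[[0.1,0,0,0,0,0,0],[0.1,0,0,-0.003,0,0,0],[0.1,0,0,-0.008,0,0,0],[0.1,0,0,-0.014,0,0,0],[0.1,0,0,-0.022,0,0,0],[0.1,0,0,-0.03,0,0,0],[0.1,0,0,-0.04,0,0,0],[0.1,0,0,-0.05,0,0,0]]' 22
python3 -c "
from srch import *
print(now.round(2));P,T=g(.1,0);delta(P,T)"
```

```text
clock: 14.25
tool_pos: [0.5832, 0.1816, 0.192]
eef_rot: [0.674, 0.692, 0.185, 0.181]
contact_force: [5.0, 0.2, -2.0]
opening: 0.204
finger_force: 22.0
[-0.33  0.65 -0.26  2.15  1.86  0.41 -2.26]
shift [ 0.0001  0.0015 -0.0514] rot [-0.0004  0.0015 -0.0005]
```

```bash
python3 steer.py '[[0.1,0,0,-0.01,0,0,0],[0.1,0,0,-0.02,0,0,0],[0.1,0,0.001,-0.03,0,0,0],[0.1,0,0.001,-0.04,0,0,0],[0.1,0,0.001,-0.05,0,0,0],[0.1,0,0.001,-0.06,0,0,0],[0.1,0,0.001,-0.07,0,0,0],[0.1,0,0.001,-0.08,0,0,0],[0.1,0,0.001,-0.08,0,0,0]]' 22
python3 -c "
from srch import *
print(now.round(2));P,T=rackpose(-.075,.05,0);print(P);delta(P,T)
a=go(now,[.53,.12,.33],Rd*R.from_rotvec([-.3,-.3,0]),6);print(a.round(2))
for i in(0,1):
  q=a if i else now
  q=go(q,[.52,0.02,.36],Rd,14);b=go(q,P,T,12);print(q.round(2),b.round(2))"
```

```text
clock: 15.15
tool_pos: [0.5416, 0.1814, 0.2614]
eef_rot: [0.674, 0.693, 0.185, 0.179]
contact_force: [0.5, -0.1, -2.7]
opening: 0.201
finger_force: 22.0
[-0.43  0.47 -0.17  2.18  1.48  0.33 -1.93]
[ 0.5873652  -0.17056353  0.235     ]
shift [-0.3531  0.0183  0.0406] rot [ 0.5188  0.0477 -0.1813]
[-0.11  0.49 -0.67  1.85  0.86  1.06 -1.22]
[ 0.5   0.59 -1.07  1.66  0.54  1.22 -0.69] [ 0.71  0.86 -1.02  1.57  0.78  1.16 -0.26]
[ 0.4   0.52 -0.86  1.67  0.42  1.15 -0.57] [ 0.64  0.79 -0.82  1.58  0.64  1.06 -0.15]
```

```bash
python3 -c "
from srch import *
delta([.53,.12,.36],Rd*R.from_rotvec([-.3,-.3,0]))
a=go(now,[.53,.12,.36],Rd*R.from_rotvec([-.3,-.3,0]),6);print(a.round(2))"
```

```text
shift [-0.061   0.0375 -0.0922] rot [ 0.2203 -0.3008 -0.0524]
[-0.09  0.46 -0.69  1.8   0.81  1.11 -1.15]
```

```bash
python3 steer.py '[[0.1,-0.006,0.005,-0.02,0.03,-0.04,-0.01],[0.1,-0.015,0.012,-0.045,0.08,-0.1,-0.02],[0.1,-0.03,0.02,-0.065,0.13,-0.17,-0.03],[0.1,-0.045,0.03,-0.085,0.18,-0.24,-0.04],[0.1,-0.06,0.037,-0.092,0.22,-0.3,-0.05],[0.1,-0.061,0.037,-0.092,0.22,-0.3,-0.05],[0.1,-0.061,0.037,-0.092,0.22,-0.3,-0.05]]' 22
python3 -c "
from srch import *
print(now.round(2));Rk=R.from_euler('z',K[2])*Rd
delta([.53,-.03,.36],Rk);q=go(now,[.53,-.03,.36],Rk,10);P,T=rackpose(-.075,.05,0);print(q.round(2),go(q,P,T,12).round(2))"
```

```text
clock: 15.85
tool_pos: [0.5307, 0.1197, 0.3582]
eef_rot: [0.692, 0.69, 0.001, 0.211]
contact_force: [-0.3, 0.0, -2.5]
opening: 0.202
finger_force: 22.0
[-0.35  0.4  -0.29  1.84  0.67  0.96 -1.03]
shift [-0.1436 -0.0063  0.0417] rot [ 0.2683  0.3302 -0.2127]
[ 0.36  0.48 -0.63  1.65  0.31  1.11 -0.14] [ 0.51  0.72 -0.55  1.59  0.44  0.95  0.02]
```

```bash
python3 steer.py '[[0.1,-0.02,0,0.005,0.04,0.05,-0.03],[0.1,-0.045,-0.002,0.01,0.09,0.11,-0.07],[0.1,-0.07,-0.003,0.02,0.13,0.16,-0.11],[0.1,-0.1,-0.005,0.03,0.18,0.22,-0.14],[0.1,-0.125,-0.006,0.035,0.22,0.28,-0.18],[0.1,-0.144,-0.006,0.042,0.268,0.33,-0.213],[0.1,-0.144,-0.006,0.042,0.268,0.33,-0.213],[0.1,-0.144,-0.006,0.042,0.268,0.33,-0.213]]' 22 | head -3
python3 -c "
from srch import *
print(now.round(2));P,T=rackpose(-.075,.04,0);delta(P,T);q=go(now,P,T,8);P,T=rackpose(.01,.002,0);print(q.round(2),go(q,P,T,12).round(2))"
```

```text
clock: 16.65
tool_pos: [0.53, -0.0306, 0.3598]
eef_rot: [0.629, 0.778, -0.001, 0.0]
[ 0.27  0.45 -0.47  1.66  0.23  1.08 -0.06]
shift [-0.1488  0.0268  0.1349] rot [-0.0009  0.0007 -0.0014]
[ 0.43  0.71 -0.41  1.61  0.34  0.89  0.11] [ 0.34  0.85 -0.38  1.39  0.35  0.96  0.09]
```

```bash
python3 steer.py '[[0.1,-0.03,0.005,0,0,0,0],[0.1,-0.07,0.012,0.02,0,0,0],[0.1,-0.11,0.02,0.04,0,0,0],[0.1,-0.14,0.027,0.07,0,0,0],[0.1,-0.149,0.027,0.1,0,0,0],[0.1,-0.149,0.027,0.125,0,0,0],[0.1,-0.149,0.027,0.135,0,0,0],[0.1,-0.149,0.027,0.135,0,0,0],[0.1,-0.149,0.027,0.135,0,0,0]]' 22 | head -6
python3 snap.py w6
python3 - <<'E'
from ik import *
P,T=rackpose(-.075,.04,0);delta(P,T)
im=cv2.imread('pics/w6.png');p=pickle.load(open('w6.pkl','rb'))
s=r.get_state();Tt=R.from_quat(s['eef_rot']);tp=s['tool_pos']
# grater frame from tool: x_g=tool y, y_g=tool x, z_g=-tool z
gp=lambda x,y,z:tp+Tt.apply([y,x+.0005,-(z-.135)])
Rk=R.from_euler('z',K[2]);kp=lambda x,y,z:Rk.apply(np.array([x,y,z])/1000)+[K[0],K[1],0]
pg=proj([gp(x,y,z) for x,y,z in[(0,.042,.125),(0,-.042,.125),(-.004,.042,.125),(.004,.042,.125),(0,.042,0),(-.009,.016,.18),(.009,.016,.18)]],p)
pk=proj([kp(*a) for a in[(-17,28,160),(-17,-28,160),(17,28,160),(17,-28,160),(20,50,174),(20,-50,174),(-50,62,16),(-50,-62,16)]],p)
print(pg.round(0).tolist(),pk.round(0).tolist())
big=cv2.resize(im[60:340,170:490],None,fx=2.4,fy=2.1,interpolation=cv2.INTER_CUBIC)
for q,c in((pg,(255,0,255)),(pk,(0,0,255))):
    for u,v in q: cv2.circle(big,(int((u-170)*2.4),int((v-60)*2.1)),3,c,1)
cv2.imwrite('pics/m3.png',big)
E
```

```text
clock: 17.55
tool_pos: [0.5899, -0.1685, 0.2278]
eef_rot: [0.627, 0.779, 0.001, 0.001]
contact_force: [0.2, 0.4, -1.9]
opening: 0.201
finger_force: 22.0
shift [-0.001  -0.0031  0.0033] rot [0.0041 0.0017 0.0023]
[[317.0, 173.0], [317.0, 309.0], [309.0, 173.0], [325.0, 173.0], [316.0, 140.0], [293.0, 275.0], [341.0, 275.0]] [[393.0, 174.0], [387.0, 245.0], [441.0, 174.0], [431.0, 245.0], [458.0, 146.0], [439.0, 280.0], [335.0, 114.0], [333.0, 216.0]]
```

View pics/m3.png

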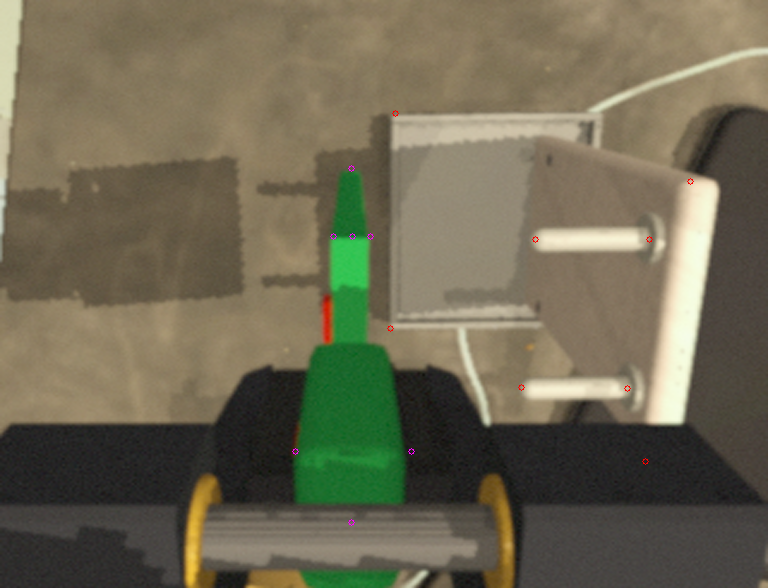

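The picture shows the grater held square, with the shoulder bar edge at crop (350,237) as predicted. The pin tips are at (535,239) and (522,388), on the fit, so alignment is good. Now I'll lower to pin height.

```bash
python3 steer.py '[[0.1,-0.001,-0.002,0.01,0.003,0.002,0.002],[0.1,-0.001,-0.003,0.025,0.004,0.002,0.002],[0.1,-0.001,-0.003,0.04,0.004,0.002,0.002],[0.1,-0.001,-0.003,0.043,0.004,0.002,0.002],[0.1,-0.001,-0.003,0.043,0.004,0.002,0.002],[0.1,-0.001,-0.003,0.043,0.004,0.002,0.002]]' 22 | head -6
python3 -c "
from ik import *
print(r.get_state()['q'].round(2))
delta(*rackpose(-.075,-.001,0));delta(*rackpose(-.03,-.001,0));delta(*rackpose(.008,-.001,0))"
```

```text
clock: 18.2
tool_pos: [0.5871, -0.1718, 0.1845]
eef_rot: [0.629, 0.778, -0.0, -0.001]
contact_force: [-0.2, 0.0, -1.7]
opening: 0.203
finger_force: 22.0
[ 0.42  0.76 -0.38  1.65  0.36  0.8   0.09]
shift [0.0012 0.0005 0.0005] rot [-0.0012 -0.0006 -0.0015]
shift [0.0012 0.0455 0.0005] rot [-0.0012 -0.0006 -0.0015]
shift [0.0013 0.0835 0.0005] rot [-0.0012 -0.0006 -0.0015]
```

```bash
python3 steer.py '[[0.1,0.001,0.015,0,0,0,-0.001],[0.1,0.001,0.03,0,0,0,-0.001],[0.1,0.001,0.04,0,0,0,-0.001],[0.1,0.001,0.05,0,0,0,-0.001],[0.1,0.001,0.056,0,0,0,-0.001],[0.1,0.001,0.062,0,0,0,-0.001],[0.1,0.001,0.066,0,0,0,-0.001],[0.1,0.001,0.066,0,0,0,-0.001]]' 22
python3 -c "
from ik import *
delta(*rackpose(.008,-.001,0))"
```

```text
clock: 19.0
tool_pos: [0.6512, -0.1567, 0.1836]
eef_rot: [0.628, 0.778, -0.0, -0.001]
contact_force: [-0.2, 1.3, -2.8]
opening: 0.204
finger_force: 22.0
shift [-0.0001  0.0177 -0.0004] rot [-0.0022 -0.0012 -0.0001]
```

```bash
python3 steer.py '[[0.1,0,0.004,0,0,0,0],[0.1,0,0.008,0,0,0,0],[0.1,0,0.012,0,0,0,0],[0.1,0,0.016,0,0,0,0],[0.1,0,0.018,0,0,0,0],[0.1,0,0.018,0,0,0,0]]' 22
python3 snap.py w7
python3 -c "
from ik import *
delta(*rackpose(.008,-.001,0))
im=cv2.imread('pics/w7.png');cv2.imwrite('pics/m4.png',cv2.resize(im[60:340,170:490],None,fx=2.4,fy=2.1,interpolation=cv2.INTER_CUBIC))"
```

```text
clock: 19.6
tool_pos: [0.6687, -0.1529, 0.1835]
eef_rot: [0.628, 0.778, -0.001, -0.001]
contact_force: [-0.6, 0.1, -0.9]
opening: 0.202
finger_force: 22.0
shift [-0.      0.     -0.0006] rot [-0.0028 -0.0012 -0.0002]
```

View pics/m4.png

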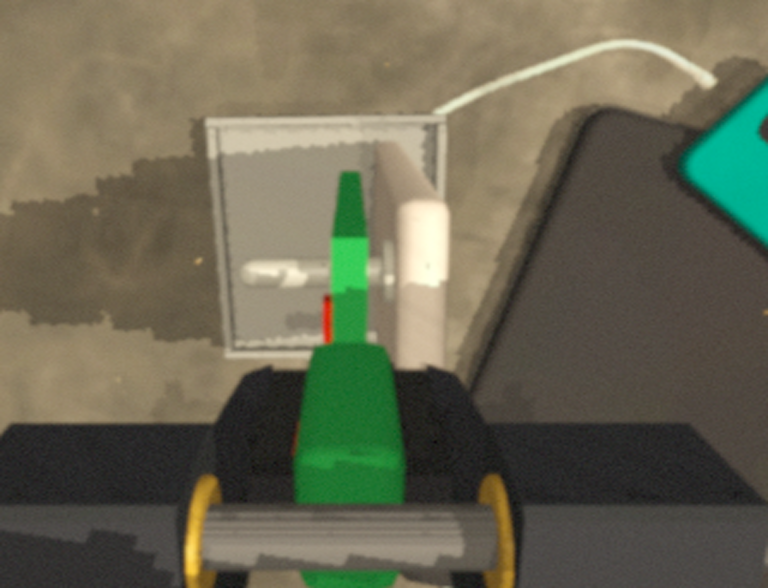

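The left pin runs through the bar at crop (245–390, 270) and the bar sits close to the collar, so both holes are on. I'll lower onto the pins and release.

```bash
python3 steer.py '[[0.1,0,0,0.001,0,0,0],[0.1,0,0,0.002,0,0,0],[0.1,0,0,0.003,0,0,0],[0.1,0,0,0.0035,0,0,0],[0.1,0,0,0.0035,0,0,0]]' 22
```

```text
clock: 20.15
tool_pos: [0.6683, -0.1532, 0.18]
eef_rot: [0.628, 0.778, -0.001, -0.001]
contact_force: [-0.5, 0.4, -1.7]
opening: 0.205
finger_force: 22.0
```

```bash
python3 steer.py '[[0.1,0,0,0.0007,0,0,0],[0.1,0,0,0.0014,0,0,0],[0.1,0,0,0.0014,0,0,0]]' 22
```

```text
clock: 20.45
tool_pos: [0.6684, -0.1532, 0.1798]
eef_rot: [0.628, 0.778, -0.001, -0.001]
contact_force: [-2.9, 0.7, 5.5]
opening: 0.2
finger_force: 22.0
```

Now it bears on the pins (+5.5 N). Release slowly and lift.

```bash
python3 steer.py '[[0.25,0,0,0,0,0,0],[0.35,0,0,0,0,0,0],[0.45,0,0,0,0,0,0],[0.5,0,0,0,0,0,0],[0.5,0,0,-0.005,0,0,0],[0.5,0,0,-0.015,0,0,0],[0.5,0,0,-0.03,0,0,0],[0.5,0,0,-0.05,0,0,0],[0.5,0,0,-0.08,0,0,0],[0.5,0,0,-0.12,0,0,0]]'
python3 steer.py '[[0.5,-0.01,-0.02,-0.01,0,0,0],[0.5,-0.03,-0.04,-0.02,0,0,0],[0.5,-0.05,-0.08,-0.02,0,0,0],[0.5,-0.05,-0.08,-0.02,0,0,0],[0.5,-0.05,-0.08,-0.02,0,0,0]]'
python3 snap.py w8
python3 - <<'E'
from ik import *
im=cv2.imread('pics/w8.png');p=pickle.load(open('w8.pkl','rb'))
Rk=R.from_euler('z',K[2]);kp=lambda x,y,z:Rk.apply(np.array([x,y,z])/1000)+[K[0],K[1],0]
# expected grater: hole at x=8, z=156.5
e=proj([kp(8+x,y,156.5-110+z) for x,y,z in[(-9,16,180),(9,16,180),(-9,-16,180),(9,-16,180),(-4,42,125),(4,42,125),(4,-42,125),(-4,-42,125)]],p);print(e.round(0).tolist())
m=cv2.inRange(cv2.cvtColor(im,cv2.COLOR_BGR2HSV),(50,120,50),(75,255,255));n,l,st,c=cv2.connectedComponentsWithStats(m)
print([ (s.tolist()) for s in st[1:] if s[4]>100])
E
```

```text
clock: 21.45
tool_pos: [0.668, -0.1531, 0.2997]
eef_rot: [0.628, 0.778, -0.001, -0.002]
contact_force: [0.4, -0.6, -0.2]
opening: 0.505
finger_force: 0.0
clock: 21.95
tool_pos: [0.6008, -0.2201, 0.3204]
eef_rot: [0.629, 0.777, -0.0, -0.0]
contact_force: [0.1, 0.3, 1.0]
opening: 0.502
finger_force: 0.0
[[411.0, 113.0], [434.0, 113.0], [407.0, 155.0], [430.0, 155.0], [401.0, 80.0], [410.0, 80.0], [402.0, 171.0], [394.0, 171.0]]
[[378, 81, 56, 91, 1888]]
```

```bash
python3 steer.py '[[0.5,0,0,0,0,0,0],[0.5,0,0,0,0,0,0],[0.5,0,0,0,0,0,0]]' | head -2; python3 -c "
from plant import r, cams, workorder
print(workorder.finish_job())"
```

```text
clock: 22.3
tool_pos: [0.6017, -0.218, 0.3187]
the job is handed in; nothing more can be done
None
```

I drew the grater out with its button held, hung it on both rack pins and released it with the arm clear. I handed the job in at about 22 s; the last wrist image matched the expected hanging pose, but the hand-in returned no verdict.

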